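# Refit the lifting pin of a centrifuge tube adapter

### The job

The white tube adapter has lost its lifting pin. Take the steel pin with the square grip out of the small white stand, feel for the blind hole in the grey plate on top of the adapter, and press the pin straight in until its collar sits flush on the plate; then let go of it. Use a light hand: the pin must never bear on the adapter with more than 30 N, and the tubes, the jar and the ball-headed pull must stay where they are.

Things in the scene. Friction and masses are not known exactly. Their poses are not given: they have to be found in the camera images.
- pin: Loose lifting pin, bright steel, about 70 g, 72 mm long, upright in one hole of the stand. From the bottom: round shank 10 mm wide, 28 mm long, flat foot, polished (friction on the plate about 0.25); round collar 18 mm wide, 4 mm thick; square grip 12 x 12 mm, 40 mm tall. Origin: centre of the flat foot; z up along the pin; x and y are normal to the faces of the square grip.
- pin_collar (a point): Centre of the underside of the pin's collar, 28 mm above its foot: the face that must come to sit on the grey plate.
- pin_grip (a point): Point on the pin's axis to grasp, 58 mm above its foot (14 mm below the top of the grip, 26 mm above the top of the collar).
- adapter: Fixed tube adapter: white block 130 (x) x 90 (y) x 55 (z) mm with four open tube wells, 27 mm wide, near its corners; in its middle a grey plate 56 (x) x 70 (y) x 5 mm screwed flat on top, upper face 60 mm above the table; four screw heads near the plate's corners. Plate and block do not yield. Origin: centre of the block's underside; z up.
- plate_middle (a point): Point over the block's middle at the level of the plate's upper face, axes as the adapter's. The plate's one round blind hole (11.2 mm wide, sharp edge, no chamfer) is near it, not at it: the plate is fixed off-centre, so the hole's centre lies anywhere up to 4.5 mm off along x and up to 4.5 mm off along y, either way, and is not measured.
- block_floor (a point): Point below plate_middle, 20 mm above the table, inside the block. Inside of the hole: it is 30 mm deep. Its first 12 mm are free; from there a black friction slug resists with about 7 N and stays where it is pushed (no spring-back) until the pin's collar meets the plate, with the foot 28 mm deep.
- stand: Fixed white plastic stand, 60 (x) x 110 (y) x 36 (z) mm, with two holes 12 mm in diameter and 32 mm deep at 26 mm either side of its centre along y. The pin stands loosely in one, its collar resting on the top of the stand, 36 mm above the table, and the ball-headed pull in the other. Origin: centre of its underside; z up.
- lid_pull: Loose bystander in the stand's other hole: steel pull of 40 g with the same shank and collar as the pin but a round ball head of 18 mm diameter, 55 mm long in all. Origin: centre of its foot; z up. Leave it alone.
- tube_a: Loose bystander: capped sample tube 13 mm in diameter, cap 17 mm, 86 mm tall, upright in the salmon-coloured rack (110 x 60 x 50 mm), its top 92 mm above the table. Origin: centre of its bottom; z up.
- tube_b: Loose bystander: a second tube of the same size in the same rack. Origin: centre of its bottom; z up.
- jar: Loose bystander: specimen jar 60 mm in diameter and 70 mm tall with an orange lid. Origin: centre of its underside; z up.
Mind the look-alikes: they are no part of the job. Leave any green look-alike of the stand alone.

How it is judged:
On the way, in this order (a step that is already met when the one before it is completed fails the run):
1. the pin is held by the fingers, its foot clear above the stand (z of pin in the frame of stand above 0.042 m and contact force between the fingers and pin above 0.5 N), for 0.1 s.
2. the pin, held by the fingers, has entered the hole of the grey plate by 4 mm or more (z of pin in the frame of plate_middle below -0.004 m and horizontal distance between pin and plate_middle below 0.009 m and contact force between the fingers and pin above 0.5 N), for 0.02 s.
At the end, for the whole second after the job is handed in: The pin stands upright (within 0.08 rad) and at rest in the hole of the adapter's grey plate, its collar within 1.5 mm of the plate, its foot within 9 mm of the block's middle in plan, and released by the fingers (z of pin_collar in the frame of plate_middle below 0.0015 m and horizontal distance between pin and plate_middle below 0.009 m and angle between pin's own z axis and vertical below 0.08 rad and linear speed of pin below 0.01 m/s and contact force between the fingers and pin below 0.1 N); the robot touches nothing.
It fails at once if the pin bears on the adapter with more than 30 N (contact force between pin and adapter above 30 N).
It fails at once if a tube, the jar or the ball-headed pull is moved by more than 15 mm (distance of any of tube_a, tube_b, jar, lid_pull from where it was at the start of the episode above 0.015 m).
It also fails if it takes over 72 s, if anything falls off the work surface, if the arm or the gripper's body presses on something with over 40 N, if the wrist force passes 120 N, or if a joint passes its speed limit or range.

### The arm

A 6-joint arm with a two-finger parallel gripper is mounted at the origin on the work surface. World frame = base frame: x ahead of the robot, y to its left, z up, the work surface at z = 0. Lengths are in m, angles in rad, forces in N, time in s.
With the tool pointing down it reaches from about 0.275 to 0.75 m from the base axis. Payload 10.2 kg.
Tool frame: the origin (TCP) lies at the very end of the fingers, on their centre line; the grasp point (between the pads) lies 19 mm behind it; z points along the fingers, y is the line along which they close (so a half turn about z gives the same grasp; the last joint's range is limited). The gripper opens to 88 mm and grips with 3 to 60 N. Pads are 18 mm wide; open, the fingers measure 123 mm over their backs; the gripper's body (75 mm by 187 mm) begins 45 mm behind the grasp point.
Start: joints at [0.979, 0.313, 1.498, -0, 1.331, -0.223], TCP at [0.189, 0.49, 0.239] pointing down, gripper open.
Joint ranges: [-2.94, 2.94], [-0.97, 2.17], [0.19, 2.56], [-1.23, 4.37], [0.02, 3.11], [-2.88, 2.88]. Speed limits (rad/s): [2.39, 2.39, 3.01, 3.14, 3.14, 3.14].

### API

Orientations are given as a unit quaternion [w, x, y, z].
In Python, from rig import get_obs, read_camera, calibration, hand_in gives the robot as it stands.
- The arm moves only by the tool apply_moves, never from a script. Its argument "plan" is text: rows parted by semicolons, each of 7 numbers parted by spaces: the finger opening in mm, from 0 to 88.1, then the shift along the tool's x, y, z in units of 50 mm (1.0 is 50 mm), then the turn, a rotation vector about the tool's x, y, z in units of 6 degrees (1.0 is 6 degrees). In form: jaw x y z ax ay az; .... A call has 1 to 8 rows; each row shifts and turns the commanded pose from where the row before left it, along the tool's axes as they then stand; what a row does not reach is not made up. A row lasts 1/10 s, in which the tool goes at most 50 mm and 8.59 degrees, less where a joint would pass 70% of its speed; a pose out of reach is approached as far as the arm can. A call is refused whole if a number of a shift passes 1 or a number of a turn 1, either way. A call with a gripper value outside its range is refused whole. The fingers move at their own pace and stop on an object; "grip_force" is the grip in N (left out, the last holds). Time passes only in rows, so rows that do not move let the fingers close. It gives the time, the measured TCP pose, the force, the opening and the grip force at its end, in the units of the state.
- get_obs(): the state, without advancing time (a new reading comes with each control period).
- read_camera(name): name is "side" or "top"; returns the picture (420x560x3 uint8, blue, green, red); there is no depth.
- calibration(name): a dict with "fx", "fy", "cx", "cy" (pixels), "xyz" and "orientation" of the camera in the world. Camera axes: x right, y up, looking along -z (the intrinsics and any distortion apply to the point x, -y, -z); pixel columns grow to the right and rows downward; lengths in m; the calibration is good to about 2 mm. A picture is of the moment at which its call begins. calibration takes no time and is no camera call.
- hand_in(): hands the job in; it is judged then, once.
The state is a dict: "t": time; "joints": joint angles; "qd": joint speeds; "tau": joint torques, N m; "position": TCP position; "eef_rot": TCP orientation; "force": force on the tool from outside, world axes, zero at the start; "moment": the same for the moment, N m; "width": finger opening in m; "grip_force": force on a finger pad.
Only numpy, scipy, OpenCV 4.12 (cv2) and the standard library are available. Lean on these libraries where they do the work, as an engineer would, in place of code of your own. Each camera call takes 0.05 s, during which the arm holds its last target. There are 200 camera calls.

## Working session

There is one attempt and no reset: what is moved stays moved. The work goes in short steps, Python scripts to look and compute and a tool call to move; the robot and the scene stay as the last step left them, time stands still between calls to the robot, and variables do not carry over. Pictures are saved under pics/ and viewed, at most 10 in all, crops included, and the job is handed in when it is done.

Besides the shell and the picture viewer there is one more tool, called as name(argument=value, ...) on one line, values as JSON. apply_moves: Moves the arm, as the interface text tells. Its arguments: {"type":"object","properties":{"plan":{"type":"string"},"grip_force":{"type":"number"}},"required":["plan"]}

```bash
mkdir -p pics; ls; python3 - <<'E'
from rig import *
import cv2
for n in("top","side"):
    cv2.imwrite(f"pics/{n}0.png",read_camera(n)); print(n,calibration(n))
print(get_obs())
E
```

```text
pics
top {'fx': 404.2018221756524, 'fy': 404.2018221756524, 'cx': 277.5680504240441, 'cy': 207.40531295049894, 'xyz': array([0.34900583, 0.07895144, 0.90104961]), 'orientation': array([-0.69724477, -0.07016633,  0.06779078,  0.71016254])}
side {'fx': 440.12058417676633, 'fy': 440.12058417676633, 'cx': 280.45161793209405, 'cy': 211.93235016595347, 'xyz': array([ 0.24430025, -0.54166318,  0.50552813]), 'orientation': array([ 0.85202104,  0.4836044 , -0.09895428, -0.17434158])}
{'t': 0.1, 'joints': array([ 9.78604458e-01,  3.13357454e-01,  1.49833749e+00,  1.40024364e-05,
        1.33099511e+00, -2.23411110e-01]), 'qd': array([ 0.00110426,  0.00141992, -0.00118841, -0.00077313,  0.0010402 ,
        0.00082106]), 'tau': array([ 3.00294276e-03, -4.02812326e+01, -2.52641469e+01,  6.96017453e-02,
        3.42150719e-02, -9.46090950e-05]), 'position': array([0.18914337, 0.4895173 , 0.23824591]), 'eef_rot': array([-2.23853619e-04,  1.83348892e-01,  9.83047752e-01, -5.01009836e-04]), 'force': array([ 0.59849636,  0.6561662 , -0.21289338]), 'moment': array([-0.02195456, -0.0081466 , -0.01177088]), 'grip_force': 0.0, 'width': 0.08791327880022742}
```

View pics/top0.png

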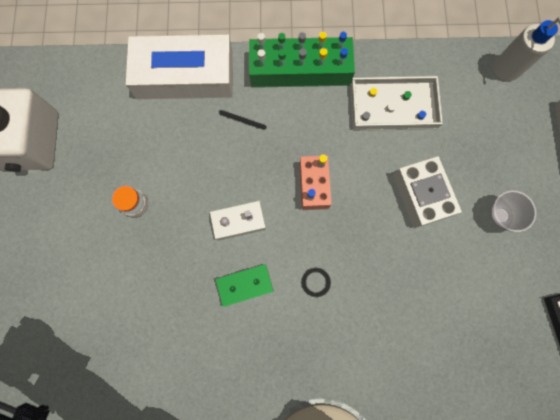

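View pics/side0.png

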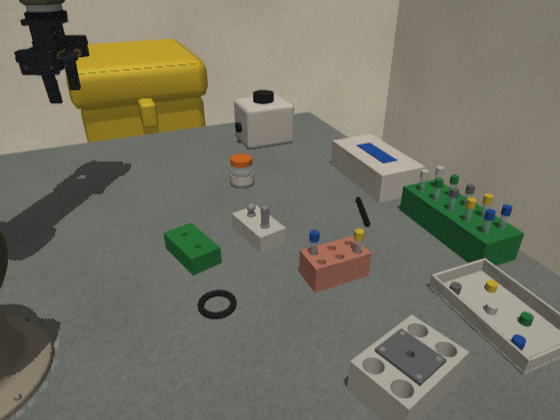

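The top view shows the stand at (237,220), with the ball-headed pull at about (225,222) and the pin at about (248,215). The adapter is at (431,189), the rack at (316,182) and the jar at (128,200). The side view has the pin at (265,212), the pull at (251,208) and the adapter plate at (410,354). I'll enlarge these areas next.

```bash
cat > h.py <<'E'
import numpy as np, cv2
from rig import *
from scipy.spatial.transform import Rotation as R
def ray(n,u,v):
    c=calibration(n); q=c['orientation']
    d=R.from_quat([q[1],q[2],q[3],q[0]]).apply([(u-c['cx'])/c['fx'],-(v-c['cy'])/c['fy'],-1.])
    return np.array(c['xyz']),d
def onz(n,u,v,z):
    o,d=ray(n,u,v); return o+d*(z-o[2])/d[2]
def proj(n,p):
    c=calibration(n); q=c['orientation']
    x=R.from_quat([q[1],q[2],q[3],q[0]]).inv().apply(np.array(p)-c['xyz'])
    return np.array([c['cx']+c['fx']*x[0]/-x[2], c['cy']+c['fy']*x[1]/x[2]])
E
python3 - <<'E'
from h import *
t=cv2.imread('pics/top0.png'); s=cv2.imread('pics/side0.png')
def crop(i,x,y,w,h,): return cv2.resize(i[y:y+h,x:x+w],(400,300),interpolation=cv2.INTER_CUBIC)
m=np.vstack([np.hstack([crop(t,200,190,80,60),crop(t,390,150,80,60)]),np.hstack([crop(s,220,195,80,60),crop(s,340,310,140,105)])])
cv2.imwrite('pics/c0.png',m)
g=cv2.cvtColor(t,cv2.COLOR_BGR2HSV)
w=((g[...,2]>170)&(g[...,1]<60)).astype(np.uint8)*255
w=cv2.morphologyEx(w,cv2.MORPH_CLOSE,np.ones((3,3)))
for c in cv2.findContours(w,cv2.RETR_EXTERNAL,cv2.CHAIN_APPROX_SIMPLE)[0]:
    if cv2.contourArea(c)>300: print(cv2.minAreaRect(c))
E
```

```text
((338.0, 410.0), (18.0, 42.0), 90.0)
((237.15394592285156, 219.11038208007812), (28.161928176879883, 51.72984313964844), 77.27564239501953)
((430.47540283203125, 189.7066650390625), (63.85984802246094, 42.263092041015625), 68.49856567382812)
((15.5, 121.0), (66.0, 31.0), 90.0)
((397.4530334472656, 100.15093231201172), (48.630271911621094, 88.44230651855469), 88.85424041748047)
((548.5, 9.5), (19.0, 21.0), 90.0)
((277.0, 42.0), (84.0, 554.0), 90.0)
```

View pics/c0.png

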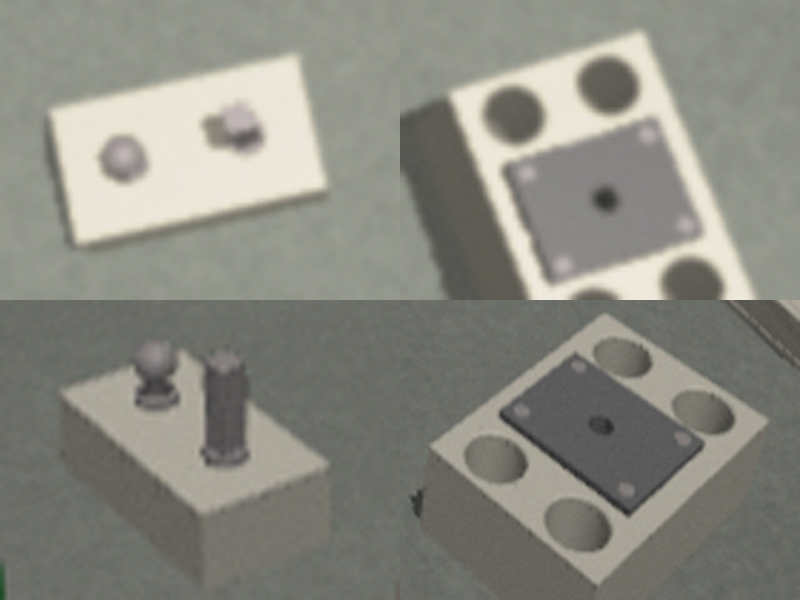

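The crops show the stand with the ball-headed pull on the left and the pin on the right. The plate hole is a dark spot at top (430.6,189.4) and side (409.7,353.9). The pin's top is at about (248,213.5) in the top view.

```bash
python3 - <<'E'
from h import *
np.set_printoptions(precision=4,suppress=True)
P=lambda *a:print(*a)
P('hole top',onz('top',430.6,189.4,.06),'side',onz('side',409.7,353.9,.06))
for nm,pts in (('plate',[(526,175),(649,134),(685,226),(563,266)]),):
    q=[onz('top',390+(x-400)/5-.4,150+y/5-.4,.06) for x,y in pts]; P('screws top',np.mean(q,0))
    a=q[1]-q[0]; b=q[3]-q[0]; P('angles',np.degrees(np.arctan2(a[1],a[0])),np.degrees(np.arctan2(b[1],b[0])),np.linalg.norm(a),np.linalg.norm(b))
q=[onz('side',340+(x-400)*.35-.3,310+(y-300)*.35-.3,.06) for x,y in [(579,367),(684,438),(626,491),(521,411)]];P('screws side',np.mean(q,0))
# stand top corners
q=[onz('top',200+x/5-.4,190+y/5-.4,.036) for x,y in [(50,108),(298,55),(327,190),(78,244)]]
P('stand',np.mean(q,0)); a=q[1]-q[0]; b=q[3]-q[0]; P(np.degrees(np.arctan2(a[1],a[0])),np.degrees(np.arctan2(b[1],b[0])),np.linalg.norm(a),np.linalg.norm(b))
u=a/np.linalg.norm(a); c=np.mean(q,0); P('pin hole from stand',c+u*.026,'pull',c-u*.026)
P('pin top view',onz('top',248.0,213.5,.080)); 
P('collar side',onz('side',264.6,225.6,.04),'top side',onz('side',264.6,206.8,.08))
# block corners side
q=[onz('side',340+(x-400)*.35-.3,310+(y-300)*.35-.3,.055) for x,y in [(606,314),(768,421),(598,584),(431,444)]];P('block side',np.mean(q,0),np.array(q))
t=cv2.imread('pics/top0.png')
# block top
P('block top rect',onz('top',430.475,189.7,.055))
for n,i in(('t',cv2.resize(t[195:235,228:268],(400,400),interpolation=cv2.INTER_CUBIC)),):cv2.imwrite('pics/pin.png',i)
E
```

```text
hole top [ 0.5485 -0.2472  0.06  ] side [ 0.5503 -0.247   0.06  ]
screws top [ 0.5481 -0.2475  0.06  ]
angles -72.48643679883057 -162.8754775118604 0.05692697382671276 0.04191547648736422
screws side [ 0.5513 -0.2467  0.06  ]
stand [0.4955 0.1682 0.036 ]
-78.73333419898404 -167.79075338868634 0.11045515902293125 0.061162330876606434
pin hole from stand [0.5006 0.1427 0.036 ] pull [0.4904 0.1937 0.036 ]
pin top view [0.4999 0.1415 0.08  ]
collar side [0.5014 0.1394 0.04  ] top side [0.5037 0.1434 0.08  ]
block side [ 0.5521 -0.2472  0.055 ] [[ 0.6012 -0.1863  0.055 ]
 [ 0.6261 -0.2713  0.055 ]
 [ 0.5032 -0.3089  0.055 ]
 [ 0.478  -0.2223  0.055 ]]
block top rect [ 0.5491 -0.2488  0.055 ]
```

View pics/pin.png

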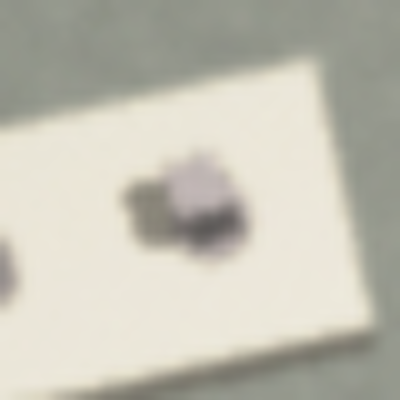

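The pin is at about (0.5005, 0.142) and its grip is roughly parallel to the stand. The hole is at about (0.549, -0.247). I'll go above the pin with the fingers closing along the stand's long axis.

apply_moves(plan="32 0 0 0 0 0 -0.8; 32 0 0 0 0 0 -0.8; 32 -0.53 -0.4 0 0 0 0; 32 -0.53 -0.4 0 0 0 0; 32 -0.53 -0.4 0 0 0 0; 32 -0.53 -0.4 0 0 0 0; 32 -0.53 -0.4 0 0 0 0; 32 -0.53 -0.4 0 0 0 0", grip_force=25)

```text
t: 0.9
position: [0.3217, 0.3392, 0.2385]
eef_rot: [-0.0, 0.1, 0.995, -0.0]
force: [0.2, 0.3, 0.7]
width: 0.0322
grip_force: 0.0
```

apply_moves(plan="32 -0.53 -0.4 0 0 0 0; 32 -0.53 -0.4 0 0 0 0; 32 -0.53 -0.4 0 0 0 0; 32 -0.53 -0.4 0 0 0 0; 32 -0.53 -0.4 0 0 0 0; 32 -0.53 -0.4 0 0 0 0; 32 0 0 0 0 0 0; 32 0 0 0 0 0 0")

```text
t: 1.7
position: [0.4527, 0.1909, 0.2383]
eef_rot: [-0.001, 0.101, 0.995, -0.0]
force: [-0.4, 0.4, -0.5]
width: 0.0319
grip_force: 0.0
```

```bash
cat >> h.py <<'E'
def togo(x,y,z,yaw=None):
    "remaining shift in tool units, and turn units to bring tool y to yaw (deg, world)"
    o=get_obs(); q=o['eef_rot']; r=R.from_quat([q[1],q[2],q[3],q[0]])
    ty=r.apply([0,1,0]); tz=r.apply([0,0,1]); a=np.degrees(np.arctan2(ty[1],ty[0]))
    print('t',o['t'],'pos',o['position'].round(4),'yaw',a.round(2),'tz',tz.round(4),'F',o['force'].round(1),'w',o['width'],'g',o['grip_force'])
    print('go',(r.inv().apply(np.array([x,y,z])-o['position'])/.05).round(3), 'turnz', None if yaw is None else -((yaw-a+90)%180-90)/6)
E
python3 - <<'E'
from h import *
togo(.5005,.142,.047,78.7)
s=read_camera('side');t=read_camera('top')
cv2.imwrite('pics/s1.png',s)
cv2.imwrite('pics/c1.png',np.hstack([cv2.resize(s[120:270,190:340],(400,400)),cv2.resize(t[160:260,200:300],(400,400))]))
E
```

```text
t 1.7 pos [0.4527 0.1909 0.2383] yaw 78.41 tz [-1.e-03  1.e-04 -1.e+00] F [-0.4  0.4 -0.5] w 0.0319066362541721 g 0.0
go [-1.137 -0.765  3.826] turnz -0.048969448325901034
```

View pics/c1.png

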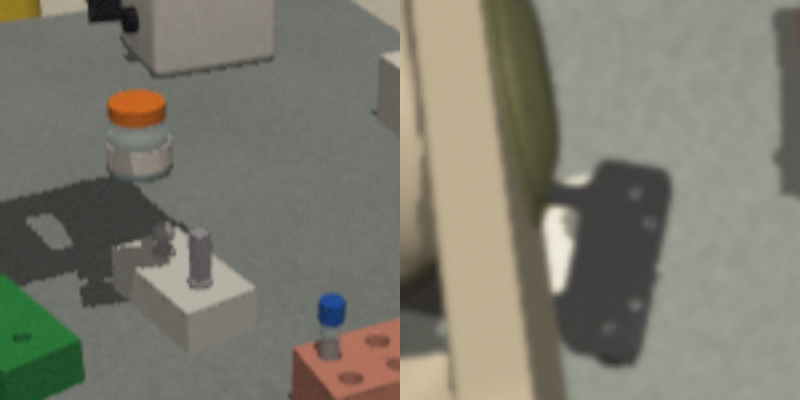

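The pin is at about crop (200,258), standing free, and the arm hides it from the top camera. I'll move directly above it, to z of about 0.105.

apply_moves(plan="32 -0.57 -0.38 0 0 0 0; 32 -0.57 -0.385 0 0 0 0; 32 0 0 0.7 0 0 0; 32 0 0 0.7 0 0 0; 32 0 0 0.7 0 0 0; 32 0 0 0.6 0 0 0; 32 0 0 0 0 0 0; 32 0 0 0 0 0 0")

```text
t: 2.6
position: [0.5011, 0.1428, 0.1046]
eef_rot: [0.0, 0.1, 0.995, 0.0]
force: [1.3, -0.5, -0.2]
width: 0.032
grip_force: 0.0
```

```bash
python3 - <<'E'
from h import *
togo(.5005,.142,.047,78.7)
o=get_obs(); p=o['position']
print('tcp px',proj('side',p),'pin top px',proj('side',[.5005,.142,.08]))
s=read_camera('side')
cv2.imwrite('pics/c2.png',cv2.resize(s[150:250,210:310],(600,600),interpolation=cv2.INTER_CUBIC))
E
```

```text
t 2.6 pos [0.5011 0.1428 0.1046] yaw 78.53 tz [ 4.e-04  0.e+00 -1.e+00] F [ 1.3 -0.5 -0.2] w 0.03202033031851788 g 0.0
go [ 0.009 -0.019  1.153] turnz -0.02777545716255503
tcp px [263.17299107 195.95442937] pin top px [263.28683525 207.469289  ]
```

View pics/c2.png

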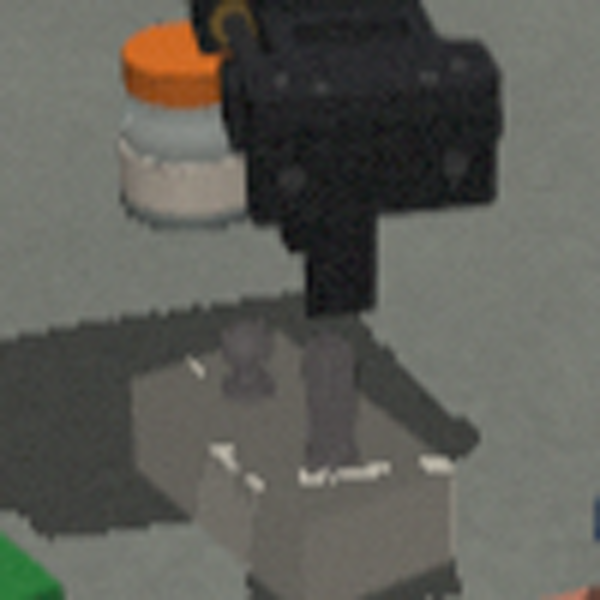

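The jaw sits straight above the pin: finger at crop x≈340, pin at x≈331. I'll descend and grip.

apply_moves(plan="32 -0.02 0 0.3 0 0 0; 32 0 0 0.3 0 0 0; 32 0 0 0.3 0 0 0; 32 0 0 0.25 0 0 0; 32 0 0 0 0 0 0; 32 0 0 0 0 0 0")

```text
t: 3.25
position: [0.5026, 0.142, 0.0471]
eef_rot: [0.001, 0.1, 0.995, 0.0]
force: [-0.3, 0.2, -0.1]
width: 0.0322
grip_force: 0.0
```

apply_moves(plan="4 0 0 0 0 0 0; 4 0 0 0 0 0 0; 4 0 0 0 0 0 0; 4 0 0 0 0 0 0; 4 0 0 0 0 0 0; 4 0 0 0 0 0 0; 4 0 0 0 0 0 0")

```text
t: 3.95
position: [0.5025, 0.1419, 0.0468]
eef_rot: [0.001, 0.1, 0.995, 0.0]
force: [-0.0, -1.0, 5.9]
width: 0.0144
grip_force: 25.0
```

The width is 14.4 mm rather than 12, so the square is about 13° off the pads. From the side view, the pin's apparent width puts its faces near yaw 92°. I'll open, turn and grip again.

apply_moves(plan="26 0 0 0 0 0 0; 26 0 0 0 0 0 0; 26 0 0 0 0 0 -0.7; 26 0 0 0 0 0 -0.7; 26 0 0 0 0 0 -0.7; 26 0 0 0 0 0 0; 26 0 0 0 0 0 0")

```text
t: 4.65
position: [0.502, 0.1419, 0.0461]
eef_rot: [-0.0, -0.008, 1.0, -0.0]
force: [0.4, -0.3, -0.3]
width: 0.0264
grip_force: 0.0
```

apply_moves(plan="4 0 0 0 0 0 0; 4 0 0 0 0 0 0; 4 0 0 0 0 0 0; 4 0 0 0 0 0 0; 4 0 0 0 0 0 0; 4 0 0 0 0 0 0; 4 0 0 0 0 0 0")

```text
t: 5.35
position: [0.5021, 0.142, 0.0462]
eef_rot: [0.0, -0.009, 1.0, 0.0]
force: [1.7, 1.5, -0.9]
width: 0.0133
grip_force: 25.0
```

Better: 13.3 mm, about 6° left. I'll turn the same way again.

apply_moves(plan="26 0 0 0 0 0 0; 26 0 0 0 0 0 0; 26 0 0 0 0 0 -0.5; 26 0 0 0 0 0 -0.5; 26 0 0 0 0 0 0; 4 0 0 0 0 0 0; 4 0 0 0 0 0 0; 4 0 0 0 0 0 0")

```text
t: 6.15
position: [0.5021, 0.142, 0.0462]
eef_rot: [0.0, -0.061, 0.998, 0.0]
force: [0.2, 1.7, 0.4]
width: 0.0126
grip_force: 25.0
```

apply_moves(plan="4 0 0 0 0 0 0; 4 0 0 0 0 0 0; 4 0 0 0 0 0 0; 4 0 0 0 0 0 0")

```text
t: 6.55
position: [0.5021, 0.142, 0.0462]
eef_rot: [0.0, -0.062, 0.998, 0.0]
force: [0.7, 1.5, 0.0]
width: 0.0125
grip_force: 25.0
```

The grip is square now at 12.5 mm. Next I'll lift.

apply_moves(plan="4 0 0 -0.1 0 0 0; 4 0 0 -0.3 0 0 0; 4 0 0 -0.4 0 0 0; 4 0 0 -0.5 0 0 0; 4 0 0 -0.5 0 0 0; 4 0 0 -0.5 0 0 0; 4 0 0 -0.4 0 0 0; 4 0 0 0 0 0 0", grip_force=30)

```text
t: 7.35
position: [0.503, 0.1418, 0.1837]
eef_rot: [0.002, -0.062, 0.998, -0.0]
force: [-0.1, 0.7, -1.3]
width: 0.0119
grip_force: 30.0
```

```bash
python3 - <<'E'
from h import *
togo(.549,-.247,.18)
o=get_obs(); p=o['position']
s=read_camera('side')
print(proj('side',p),proj('side',p-[0,0,.0382]))
u,v=proj('side',p).astype(int)
cv2.imwrite('pics/c3.png',cv2.resize(s[v-30:v+50,u-40:u+40],(600,600),interpolation=cv2.INTER_CUBIC))
E
```

```text
t 7.35 pos [0.503  0.1418 0.1837] yaw 97.07 tz [ 4.7e-03 -1.0e-04 -1.0e+00] F [-0.1  0.7 -1.3] w 0.01190307907481812 g 29.99910955550149
go [ 0.045 -7.83   0.08 ] turnz None
[263.46341044 157.44421761] [263.87345328 176.54799032]
```

View pics/c3.png

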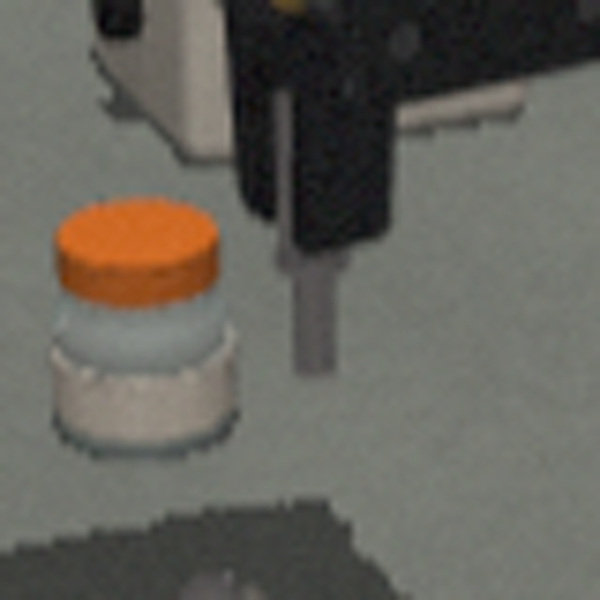

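The pin is held upright, foot at px (264.9,177), predicted (263.9,176.5). I'll carry it over the adapter.

apply_moves(plan="4 0 -0.3 0 0 0 0; 4 0 -0.5 0 0 0 0; 4 0 -0.5 0 0 0 0; 4 0 -0.5 0 0 0 0; 4 0 -0.5 0 0 0 0; 4 0 -0.5 0 0 0 0; 4 0 -0.5 0 0 0 0; 4 0 -0.5 0 0 0 0")

```text
t: 8.2
position: [0.5247, -0.0486, 0.1797]
eef_rot: [-0.001, -0.061, 0.998, 0.0]
force: [0.6, 0.2, -0.1]
width: 0.0125
grip_force: 30.0
```

apply_moves(plan="4 0 -0.5 0 0 0 0; 4 0 -0.5 0 0 0 0; 4 0 -0.5 0 0 0 0; 4 0 -0.5 0 0 0 0; 4 0 -0.5 0 0 0 0; 4 0 -0.5 0 0 0 0; 4 0 -0.5 0 0 0 0; 4 0 -0.4 0 0 0 0")

```text
t: 9.0
position: [0.5484, -0.2423, 0.1794]
eef_rot: [-0.001, -0.061, 0.998, 0.001]
force: [0.3, -0.8, -1.6]
width: 0.0123
grip_force: 30.0
```

```bash
python3 - <<'E'
from h import *
togo(.5495,-.247,.106)
E
```

```text
t 9.0 pos [ 0.5484 -0.2423  0.1794] yaw 97.01 tz [-0.0025  0.0012 -1.    ] F [ 0.3 -0.8 -1.6] w 0.01234042237805686 g 29.99938557331916
go [-0.014 -0.098  1.469] turnz None
```

apply_moves(plan="4 -0.01 -0.1 0.3 0 0 0; 4 0 0 0.4 0 0 0; 4 0 0 0.4 0 0 0; 4 0 0 0.3 0 0 0; 4 0 0 0.07 0 0 0; 4 0 0 0 0 0 0; 4 0 0 0 0 0 0")

```text
t: 9.7
position: [0.5506, -0.2451, 0.108]
eef_rot: [0.0, -0.062, 0.998, -0.0]
force: [0.5, 1.0, -0.3]
width: 0.0123
grip_force: 30.0
```

```bash
python3 - <<'E'
from h import *
togo(.5495,-.247,.098)
p=get_obs()['position']
s=read_camera('side')
print(proj('side',p-[0,0,.0382]), proj('side',[p[0],p[1],.06]))
cv2.imwrite('pics/s4.png',s)
cv2.imwrite('pics/c4.png',cv2.resize(s[310:400,350:470],(800,600),interpolation=cv2.INTER_CUBIC))
E
```

```text
t 9.7 pos [ 0.5506 -0.2451  0.108 ] yaw 97.08 tz [ 3.e-04 -3.e-04 -1.e+00] F [ 0.5  1.  -0.3] w 0.012295021902464997 g 29.999096187239047
go [ 0.027 -0.036  0.199] turnz None
[410.06708161 347.38656009] [408.92065622 352.70796603]
```

View pics/c4.png

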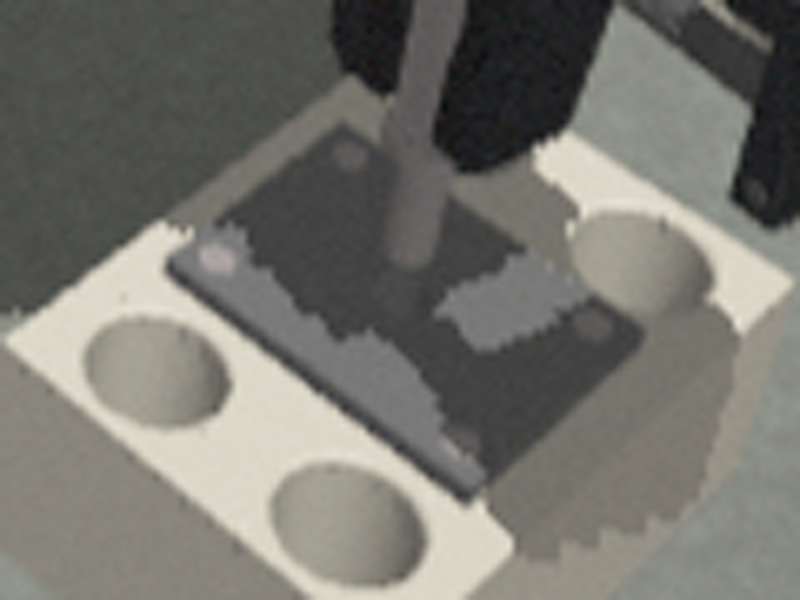

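The foot's centre is at crop (409,258), px (410.9,348.3). Dropped to plate level that gives (409.8,353.6), against the hole at (409.7,353.9), so they agree to about 1 mm. I'll lower the grip force so it slips before it overloads, and feel downwards.

apply_moves(plan="4 0 0 0.06 0 0 0; 4 0 0 0.05 0 0 0; 4 0 0 0.04 0 0 0; 4 0 0 0.01 0 0 0; 4 0 0 0 0 0 0; 4 0 0 0 0 0 0", grip_force=15)

```text
t: 10.35
position: [0.5506, -0.2451, 0.0998]
eef_rot: [0.0, -0.062, 0.998, -0.0]
force: [0.5, -0.9, -0.9]
width: 0.0128
grip_force: 15.0
```

apply_moves(plan="4 0 0 0.01 0 0 0; 4 0 0 0.01 0 0 0; 4 0 0 0.01 0 0 0; 4 0 0 0 0 0 0")

```text
t: 10.75
position: [0.5506, -0.2451, 0.0982]
eef_rot: [0.0, -0.062, 0.998, -0.0]
force: [-0.6, -1.1, -0.4]
width: 0.0127
grip_force: 15.0
```

apply_moves(plan="4 0 0 0.01 0 0 0; 4 0 0 0.01 0 0 0; 4 0 0 0 0 0 0")

```text
t: 11.05
position: [0.5509, -0.2452, 0.0978]
eef_rot: [0.0, -0.062, 0.998, -0.0]
force: [-0.1, 1.2, 4.6]
width: 0.0127
grip_force: 15.0
```

Contact: 4.6 N at z = 0.0978. The foot is on the plate just beside the hole, so I'll slide in 0.5–1 mm steps towards -y first (tool -y) and watch Fz.

apply_moves(plan="4 0 -0.012 0 0 0 0; 4 0 0 0 0 0 0")

```text
t: 11.25
position: [0.551, -0.2457, 0.0978]
eef_rot: [0.0, -0.062, 0.998, -0.0]
force: [0.1, 0.9, 6.1]
width: 0.013
grip_force: 15.0
```

apply_moves(plan="4 0 -0.012 0 0 0 0; 4 0 0 0 0 0 0")

```text
t: 11.45
position: [0.551, -0.2461, 0.0977]
eef_rot: [0.0, -0.062, 0.998, 0.0]
force: [0.5, 1.7, 6.4]
width: 0.0128
grip_force: 15.0
```

apply_moves(plan="4 0 -0.012 0 0 0 0; 4 0 0 0 0 0 0")

```text
t: 11.65
position: [0.551, -0.2466, 0.0976]
eef_rot: [0.0, -0.062, 0.998, 0.0]
force: [-0.0, 2.0, 5.0]
width: 0.0127
grip_force: 15.0
```

apply_moves(plan="4 0 -0.012 0 0 0 0; 4 0 0 0 0 0 0")

```text
t: 11.85
position: [0.5507, -0.2474, 0.097]
eef_rot: [-0.0, -0.062, 0.998, 0.0]
force: [-0.7, 0.7, -0.4]
width: 0.0129
grip_force: 15.0
```

apply_moves(plan="4 0 -0.012 0 0 0 0; 4 0 0 0 0 0 0")

```text
t: 12.05
position: [0.5507, -0.248, 0.0967]
eef_rot: [-0.0, -0.062, 0.998, 0.0]
force: [-1.0, 0.3, -0.6]
width: 0.0131
grip_force: 15.0
```

apply_moves(plan="4 0.016 0 0 0 0 0; 4 0 0 0 0 0 0")

```text
t: 12.25
position: [0.55, -0.2481, 0.0971]
eef_rot: [-0.0, -0.062, 0.998, 0.0]
force: [-1.2, -0.8, -1.7]
width: 0.013
grip_force: 15.0
```

apply_moves(plan="4 0 0.012 0 0 0 0; 4 0 0 0 0 0 0")

```text
t: 12.45
position: [0.5501, -0.2476, 0.0973]
eef_rot: [0.0, -0.062, 0.998, -0.0]
force: [-0.9, 0.8, -0.7]
width: 0.0132
grip_force: 15.0
```

apply_moves(plan="4 0 0.012 0 0 0 0; 4 0 0 0 0 0 0")

```text
t: 12.65
position: [0.55, -0.2469, 0.0973]
eef_rot: [0.0, -0.062, 0.998, -0.0]
force: [-0.1, 0.2, -0.3]
width: 0.0129
grip_force: 15.0
```

apply_moves(plan="4 0 0.012 0 0 0 0; 4 0 0 0 0 0 0")

```text
t: 12.85
position: [0.5499, -0.2464, 0.0973]
eef_rot: [0.0, -0.062, 0.998, -0.0]
force: [0.6, -0.8, -0.5]
width: 0.0129
grip_force: 15.0
```

Fz vanished at y≈-0.2474, so the foot dropped or the pin slipped in the grip. I'll go back there and press down gently.

apply_moves(plan="4 0 0 0.01 0 0 0; 4 0 0 0 0 0 0")

```text
t: 13.05
position: [0.5499, -0.2464, 0.0967]
eef_rot: [-0.0, -0.062, 0.998, -0.0]
force: [0.4, -0.8, 0.6]
width: 0.013
grip_force: 15.0
```

apply_moves(plan="4 0 0 0.01 0 0 0; 4 0 0 0 0 0 0")

```text
t: 13.25
position: [0.5499, -0.2464, 0.0962]
eef_rot: [-0.0, -0.062, 0.998, -0.0]
force: [-0.3, 0.2, -0.9]
width: 0.0128
grip_force: 15.0
```

Now 1.6 mm below the contact height with no force, so it's probably in. I'll keep going down.

apply_moves(plan="4 0 0 0.02 0 0 0; 4 0 0 0 0 0 0")

```text
t: 13.45
position: [0.5499, -0.2464, 0.0951]
eef_rot: [-0.0, -0.062, 0.998, -0.0]
force: [-0.1, -0.4, -0.7]
width: 0.0128
grip_force: 15.0
```

apply_moves(plan="4 0 0 0.02 0 0 0; 4 0 0 0 0 0 0")

```text
t: 13.65
position: [0.5499, -0.2464, 0.0941]
eef_rot: [-0.0, -0.062, 0.998, 0.0]
force: [0.1, -1.3, -1.9]
width: 0.0125
grip_force: 15.0
```

apply_moves(plan="4 0 0 0.02 0 0 0; 4 0 0 0.02 0 0 0; 4 0 0 0 0 0 0")

```text
t: 13.95
position: [0.5498, -0.2463, 0.092]
eef_rot: [-0.0, -0.062, 0.998, 0.0]
force: [-1.3, -1.6, -0.5]
width: 0.013
grip_force: 15.0
```

The foot is about 6 mm in. I'll firm up the grip slightly and go down to the slug (TCP about 0.086), then on towards flush (about 0.070).

apply_moves(plan="4 0 0 0.02 0 0 0; 4 0 0 0.02 0 0 0; 4 0 0 0.02 0 0 0; 4 0 0 0.02 0 0 0; 4 0 0 0.02 0 0 0; 4 0 0 0 0 0 0", grip_force=25)

```text
t: 14.55
position: [0.5499, -0.2464, 0.087]
eef_rot: [-0.0, -0.062, 0.998, 0.0]
force: [0.4, -0.9, -1.7]
width: 0.0126
grip_force: 25.0
```

apply_moves(plan="4 0 0 0.02 0 0 0; 4 0 0 0.02 0 0 0; 4 0 0 0.02 0 0 0; 4 0 0 0 0 0 0")

```text
t: 14.95
position: [0.5503, -0.2466, 0.0851]
eef_rot: [0.001, -0.062, 0.998, -0.0]
force: [-0.7, -1.4, 5.5]
width: 0.0125
grip_force: 25.0
```

apply_moves(plan="4 0 0 0.02 0 0 0; 4 0 0 0.02 0 0 0; 4 0 0 0.02 0 0 0; 4 0 0 0 0 0 0")

```text
t: 15.35
position: [0.5503, -0.2466, 0.0821]
eef_rot: [0.001, -0.062, 0.998, -0.0]
force: [-1.1, -0.8, 5.1]
width: 0.0123
grip_force: 25.0
```

The slug is moving at about 6 N.

apply_moves(plan="4 0 0 0.02 0 0 0; 4 0 0 0.02 0 0 0; 4 0 0 0.02 0 0 0; 4 0 0 0.02 0 0 0; 4 0 0 0.02 0 0 0; 4 0 0 0 0 0 0")

```text
t: 15.95
position: [0.5503, -0.2466, 0.0771]
eef_rot: [0.001, -0.062, 0.998, -0.001]
force: [-1.0, -0.6, 4.8]
width: 0.0125
grip_force: 25.0
```

apply_moves(plan="4 0 0 0.02 0 0 0; 4 0 0 0.02 0 0 0; 4 0 0 0.02 0 0 0; 4 0 0 0.02 0 0 0; 4 0 0 0 0 0 0")

```text
t: 16.45
position: [0.5504, -0.2466, 0.0731]
eef_rot: [0.001, -0.062, 0.998, -0.001]
force: [-1.4, -0.7, 5.2]
width: 0.0124
grip_force: 25.0
```

apply_moves(plan="4 0 0 0.01 0 0 0; 4 0 0 0.01 0 0 0; 4 0 0 0.01 0 0 0; 4 0 0 0 0 0 0")

```text
t: 16.85
position: [0.5504, -0.2466, 0.0717]
eef_rot: [0.001, -0.062, 0.998, -0.001]
force: [-1.4, 0.4, 5.0]
width: 0.0125
grip_force: 25.0
```

apply_moves(plan="4 0 0 0.01 0 0 0; 4 0 0 0.01 0 0 0; 4 0 0 0 0 0 0")

```text
t: 17.15
position: [0.5504, -0.2467, 0.0707]
eef_rot: [0.001, -0.062, 0.998, -0.001]
force: [-1.2, -1.1, 5.5]
width: 0.0128
grip_force: 25.0
```

apply_moves(plan="4 0 0 0.01 0 0 0; 4 0 0 0 0 0 0")

```text
t: 17.35
position: [0.5504, -0.2466, 0.0702]
eef_rot: [0.001, -0.062, 0.998, -0.001]
force: [-1.9, -0.8, 5.8]
width: 0.0126
grip_force: 25.0
```

apply_moves(plan="4 0 0 0.01 0 0 0; 4 0 0 0 0 0 0")

```text
t: 17.55
position: [0.5505, -0.2467, 0.0701]
eef_rot: [0.001, -0.062, 0.998, -0.001]
force: [-0.7, -1.1, 8.6]
width: 0.0123
grip_force: 25.0
```

apply_moves(plan="4 0 0 0.01 0 0 0; 4 0 0 0 0 0 0")

```text
t: 17.75
position: [0.5506, -0.2468, 0.07]
eef_rot: [0.001, -0.062, 0.998, -0.001]
force: [-2.6, 0.7, 11.6]
width: 0.0127
grip_force: 25.0
```

The collar is on the plate: z has stopped at 0.070 while the force climbs to 11.6 N. I'll back off 0.7 mm to relax, open and go up.

apply_moves(plan="4 0 0 -0.014 0 0 0; 30 0 0 0 0 0 0; 30 0 0 0 0 0 0; 30 0 0 0 0 0 0; 30 0 0 0 0 0 0")

```text
t: 18.25
position: [0.5499, -0.2462, 0.0687]
eef_rot: [-0.0, -0.062, 0.998, 0.0]
force: [-0.3, -0.6, -0.1]
width: 0.0299
grip_force: 0.0
```

apply_moves(plan="30 0 0 -0.2 0 0 0; 30 0 0 -0.4 0 0 0; 30 0 0 -0.5 0 0 0; 30 0 0 -0.5 0 0 0; 30 0 0 -0.5 0 0 0; 30 0 0 0 0 0 0; 30 0 0 0 0 0 0")

```text
t: 18.95
position: [0.5498, -0.2463, 0.1739]
eef_rot: [0.0, -0.062, 0.998, -0.0]
force: [-1.0, -1.0, -0.9]
width: 0.03
grip_force: 0.0
```

```bash
python3 - <<'E'
from h import *
togo(.55,-.247,.17)
s=read_camera('side')
cv2.imwrite('pics/c5.png',cv2.resize(s[280:400,330:490],(800,600),interpolation=cv2.INTER_CUBIC))
E
```

```text
t 18.95 pos [ 0.5498 -0.2463  0.1739] yaw 97.07 tz [ 3.e-04 -1.e-04 -1.e+00] F [-1.  -1.  -0.9] w 0.029972143831394838 g 0.0
go [-0.001 -0.015  0.078] turnz None
```

View pics/c5.png

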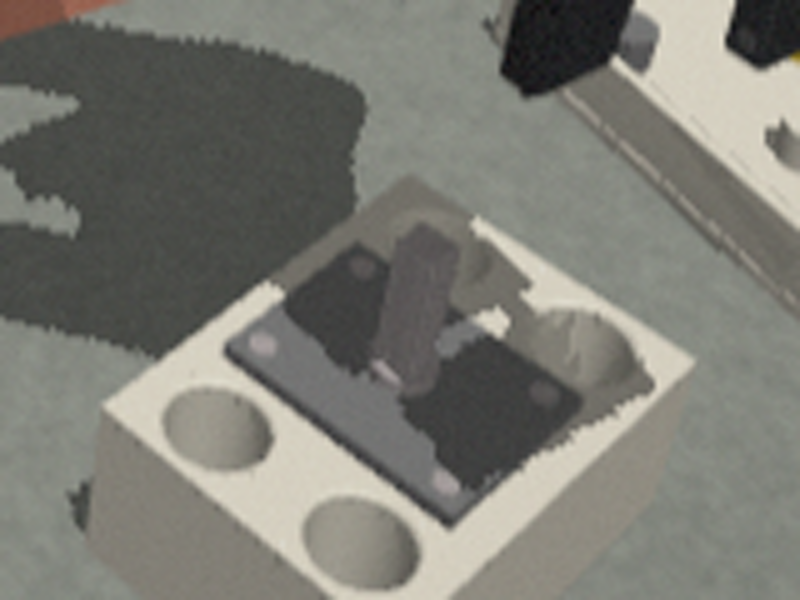

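The image shows the pin upright, with its collar (crop about (405,375)) flat on the plate and the fingers clear. Handing in.

```bash
python3 -c "
from rig import *
print(hand_in())"
```

```text
the job is handed in; nothing more can be done
None
```

The pin is pressed into the adapter's blind hole with its collar flush on the plate, released and handed in after about 19 s; the highest vertical wrist force I read was 11.6 N, and the handed-in call returned no verdict.

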